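# Double up the rinse cups and hold open a canister of unknown thread

### The job

Get ready for a watch rinse: first double up the two steel rinse cups by standing one inside the other, pushed home and upright on the bench, and let go of them. Then unscrew the knurled cap of the fluid canister - nobody remembers whether it has a normal or a reverse thread, so try both ways and do not tear it off by force - lift it off and finish while still holding it, level, about 10 cm straight above the canister's neck. Leave the loupe, the movement holder and the tweezers where they lie.

Things in the scene. Friction and masses are not known exactly. Their poses are not given: they have to be found in the camera images.
- cup_a_mid (a point): Centre, half-way up (32 mm), of a loose steel rinse cup, z up along its axis; 100 g, round, 64 mm high. Up to 40 mm it tapers outward from 34 to 49 mm outer diameter; above a step it has a straight collar, 60 mm outer, 53 mm inner diameter, from 40 mm to the rim at 64 mm. Grip it across the outside of the collar.
- cup_b_mid (a point): The same point of the other, identical cup. Either may go into the other. Nested, the upper cup's step rests on the lower one's rim: it stands 24 mm higher and its whole collar stays exposed. The foot has 9 mm of play all round at the mouth, about 2 mm when home.
- cap_mid (a point): Centre, half-way up (21 mm), of the canister's loose round knurled aluminium cap, z up along its axis: 62 mm outer diameter, 42 mm high, 120 g; grip it across at any yaw. It sits on the neck, underside 86 mm above the bench. Three hidden lugs hold it. One way it has about 5 degrees of play, then a hard stop, against which it slips in the fingers.
- neck_top (a point): Centre of the top of the canister's neck, 122 mm above the bench; with the cap on, cap_mid is 15 mm below it. The cap's free way (anticlockwise from above for a normal thread, clockwise for a reverse one; differs between starts): turns easily, does not rise by itself, lifts straight off once turned 42 to 72 degrees, stop at about 75.
- station: Fixed fluid station on a grey plinth; origin under the canister's axis at bench level, z up. Steel canister 90 mm across, flat shoulder 85 mm high; neck 36 mm across with lugs to 48 mm. A white pump tower, 85 mm square and 122 mm high, stands 180 mm from the canister along -y.
- loupe: Black loupe standing on its narrow end, 42 mm wide and 34 mm high, loose; origin under its centre. Not to be moved.
- holder: Steel movement holder with a brass movement, 50 x 50 x 21 mm, loose; origin under its centre. Not to be moved.
- tweezers: Steel tweezers lying flat, 120 mm along their x axis, 16 mm wide, 7 mm high, loose; origin under the middle. Not to be moved.
Things that resemble listed ones, but are neither listed nor needed, are in the scene too. What is shaped like the part that bears cap_mid but blue is not meant.

How it is judged (in metres and radians):
On the way, in this order (a step that is already met when the one before it is completed fails the run):
1. one cup stands home and upright inside the other on the bench, released, with the cap still on (((horizontal distance between cup_a_mid and cup_b_mid below 0.006 m and z of cup_a_mid in the frame of cup_b_mid between 0.018 and 0.03 m and angle between cup_a_mid's own z axis and vertical below 0.12 rad and angle between cup_b_mid's own z axis and vertical below 0.08 rad and height (world z) of cup_b_mid below 0.038 m) or (horizontal distance between cup_b_mid and cup_a_mid below 0.006 m and z of cup_b_mid in the frame of cup_a_mid between 0.018 and 0.03 m and angle between cup_b_mid's own z axis and vertical below 0.12 rad and angle between cup_a_mid's own z axis and vertical below 0.08 rad and height (world z) of cup_a_mid below 0.038 m)) and contact force between the fingers and cup_a below 0.1 N and contact force between the fingers and cup_b below 0.1 N and z of cap_mid in the frame of neck_top below 0 m), for 0.3 s.
2. the cap is lifted clear of the neck in the fingers (z of cap_mid in the frame of neck_top above 0.035 m and contact force between the fingers and cap above 1 N), for 0.2 s.
At the end, for the whole second after the job is handed in: Cups nested on the bench (6 mm sideways, 18 to 30 mm apart in height, upper within 7, lower within 4.5 degrees of upright) and untouched; fingers hold the cap still, within 15 degrees of level, its centre 70 mm or more above the neck's top, within 45 mm sideways, clear of the canister (((horizontal distance between cup_a_mid and cup_b_mid below 0.006 m and z of cup_a_mid in the frame of cup_b_mid between 0.018 and 0.03 m and angle between cup_a_mid's own z axis and vertical below 0.12 rad and angle between cup_b_mid's own z axis and vertical below 0.08 rad and height (world z) of cup_b_mid below 0.038 m) or (horizontal distance between cup_b_mid and cup_a_mid below 0.006 m and z of cup_b_mid in the frame of cup_a_mid between 0.018 and 0.03 m and angle between cup_b_mid's own z axis and vertical below 0.12 rad and angle between cup_a_mid's own z axis and vertical below 0.08 rad and height (world z) of cup_a_mid below 0.038 m)) and contact force between the fingers and cup_a below 0.1 N and contact force between the fingers and cup_b below 0.1 N and z of cap_mid in the frame of neck_top above 0.07 m and horizontal distance between cap_mid and neck_top below 0.045 m and angle between cap_mid's own z axis and vertical below 0.26 rad and contact force between the fingers and cap above 1 N and contact force between cap and station below 0.05 N and linear speed of cap below 0.03 m/s); the arm keeps its last pose, push and grip.
It fails at once if the cap is forced: pulled or pressed against the canister with more than 80 N (contact force between cap and station above 80 N).
It fails at once if the loupe is pushed more than 40 mm away (distance of loupe from where it was at the start of the episode above 0.04 m).
It fails at once if the holder is pushed more than 40 mm away (distance of holder from where it was at the start of the episode above 0.04 m).
It fails at once if the tweezers is pushed more than 40 mm away (distance of tweezers from where it was at the start of the episode above 0.04 m).
It also fails if it takes over 45 s, if anything falls off the work surface, if the arm or the gripper's body presses on something with over 40 N, if the wrist force passes 120 N, or if a joint passes its speed limit or range.

### The arm

A 7-joint arm with a two-finger parallel gripper is mounted at the origin on the work surface. World frame = base frame: x ahead of the robot, y to its left, z up, the work surface at z = 0. Lengths are in m, angles in degrees, forces in N, time in s.
With the tool pointing down it reaches from about 0.425 to 0.875 m from the base axis. Payload 4.7 kg.
Tool frame: the origin (TCP) lies at the very end of the fingers, on their centre line; the grasp point (between the pads) lies 19 mm behind it; z points along the fingers, y is the line along which they close (so a half turn about z gives the same grasp; the last joint's range is limited). The gripper opens to 87 mm and grips with 3 to 60 N. Pads are 19 mm wide; open, the fingers measure 117 mm over their backs; the gripper's body (75 mm by 190 mm) begins 51 mm behind the grasp point.
Start: joints at [-75.968, 18.392, -4.016, 83.108, 1.295, 78.541, -3.26], TCP at [0.149, 0.633, 0.223] pointing down, gripper open.
Joint ranges: [-163.93, 163.93], [-17.29, 119.83], [-79.2, 71.16], [3.27, 140.29], [-89.18, 269.18], [5.43, 117.66], [-154.24, 154.24]. Speed limits (degrees/s): [147.25, 147.25, 180, 180, 180, 180, 180].

### API

Orientations are given as [roll, pitch, yaw] about the fixed x, y, z axes, in that order (R = Rz(yaw) Ry(pitch) Rx(roll)).
In Python, from cell import telemetry, cams, env gives the robot as it stands.
- The arm moves only by the tool arm_command, never from a script. Its argument "series" is text: rows parted by semicolons, each of 5 numbers parted by spaces: the shift along the tool's x, y, z in mm, then the turn about the tool's z in rad, then the closure in counts, from 0 (fully open) to 255 (shut). A call has 1 to 20 rows; each row shifts and turns the commanded pose from where the row before left it, along the tool's axes as they then stand; what a row does not reach is not made up. A row lasts 1/12 s, in which the tool goes at most 41.7 mm and 7.16 degrees, less where a joint would pass 70% of its speed; a pose out of reach is approached as far as the arm can. A call is refused whole if a number of a shift passes 41.7 or a number of a turn 0.125, either way. A call with a gripper value outside its range is refused whole. The fingers move at their own pace and stop on an object; "squeeze" is the grip in N (left out, the last holds). Time passes only in rows, so rows that do not move let the fingers close. It gives the time, the measured TCP pose, the force, the opening and the grip force at its end, in the units of the state.
- telemetry.get_obs(): the state, without advancing time (a new reading comes with each control period).
- cams.read_camera(name): name is "scene" or "top" or "wrist"; returns the picture (384x512x3 uint8, blue, green, red); there is no depth.
- cams.calibration(name): a dict with "K" (3x3 intrinsics, pixels), "dist" ([k1, k2, p1, p2, k3] as OpenCV has them; the pictures are not rectified), "origin" and "rotation" of the camera in the world; the wrist camera has in their place "hand_eye" (4x4, takes a point from camera to tool coordinates, whose origin is the TCP and whose axes are the flange's). Camera axes: x right, y down, z forward; pixel columns grow to the right and rows downward; lengths in m; the calibration is good to about 2 mm. A picture is of the moment at which its call begins: read the wrist's pose just before it. calibration takes no time and is no camera call.
- env.sign_off(): hands the job in; it is judged then, once.
The state is a dict: "time_s": time; "qpos": joint angles; "joint_velocities": joint speeds; "effort": joint torques, N m; "tool_pos": TCP position; "tool_rot": TCP orientation; "force": force on the tool from outside, world axes, zero at the start; "wrist_torque": the same for the moment, N m; "grip_width": finger opening in m; "grasp_force": force on a finger pad.
Only numpy, scipy, OpenCV 4.12 (cv2) and the standard library are available. Lean on these libraries where they do the work, as an engineer would, in place of code of your own. Each camera call takes 0.05 s, during which the arm holds its last target. There are 200 camera calls.

## Working session

There is one attempt and no reset: what is moved stays moved. The work goes in short steps, Python scripts to look and compute and a tool call to move; the robot and the scene stay as the last step left them, time stands still between calls to the robot, and variables do not carry over. Pictures are saved under pics/ and viewed, at most 10 in all, crops included, and the job is handed in when it is done.

Besides the shell and the picture viewer there is one more tool, called after "Emit:" as name(argument=value, ...) on one line, values as JSON. arm_command: Moves the arm, as the interface text tells. Its arguments: {"type":"object","properties":{"series":{"type":"string"},"squeeze":{"type":"number"}},"required":["series"]}

```bash
mkdir -p pics; ls
python3 - <<'E'
from cell import telemetry, cams, env
import cv2, numpy as np
np.set_printoptions(precision=4,suppress=True)
o=telemetry.get_obs();print(o)
for n in("scene","top"):
    im=cams.read_camera(n);cv2.imwrite(f"pics/{n}0.png",im)
    print(n,cams.calibration(n))
print(cams.calibration("wrist"))
E
```

```text
pics
{'time_s': 0.0, 'qpos': array([-75.9677,  18.4376,  -4.0165,  83.1735,   1.2944,  78.5425,
        -3.2593]), 'joint_velocities': array([-0.0053,  0.0566,  0.0402, -0.0254, -0.1088, -0.0578, -0.0114]), 'effort': array([ -0.0004, -49.1266,  -0.404 , -31.2537,  -0.0639,   0.0434,
         0.0002]), 'tool_pos': array([0.1486, 0.6322, 0.2215]), 'tool_rot': array([-179.8916,    0.0049,  166.7788]), 'force': array([ 0.4542, -0.1454,  0.3677]), 'wrist_torque': array([-0.027 ,  0.0056,  0.0388]), 'grasp_force': 0.0, 'grip_width': 0.08674654499932306}
scene {'K': array([[367.6648,   0.    , 258.9765],
       [  0.    , 367.6648, 184.2452],
       [  0.    ,   0.    ,   1.    ]]), 'dist': array([0.0352, 0.    , 0.    , 0.    , 0.    ]), 'origin': array([0.9726, 0.4402, 0.6695]), 'rotation': array([-130.9211,   -0.8436,  143.3019])}
top {'K': array([[454.7785,   0.    , 255.8078],
       [  0.    , 454.7785, 182.4894],
       [  0.    ,   0.    ,   1.    ]]), 'dist': array([-0.012,  0.   ,  0.   ,  0.   ,  0.   ]), 'origin': array([ 0.3733, -0.0728,  1.4103]), 'rotation': array([-173.1258,   -1.1508,  -89.3026])}
{'K': array([[312.2684,   0.    , 253.7532],
       [  0.    , 312.2684, 192.4225],
       [  0.    ,   0.    ,   1.    ]]), 'dist': array([-0.0722,  0.    ,  0.    ,  0.    ,  0.    ]), 'hand_eye': array([[-0.0005, -0.9522, -0.3056,  0.0838],
       [ 1.    , -0.0005, -0.0001, -0.001 ],
       [-0.0001, -0.3056,  0.9522, -0.1622],
       [ 0.    ,  0.    ,  0.    ,  1.    ]])}
```

View pics/scene0.png

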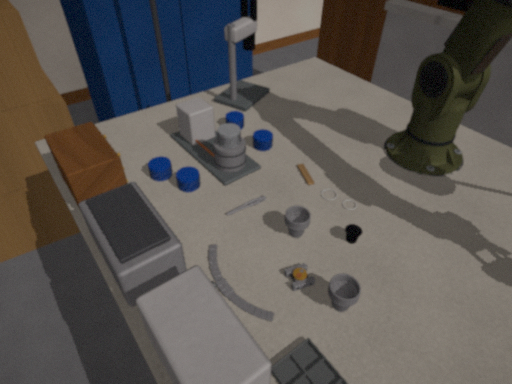

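View pics/top0.png

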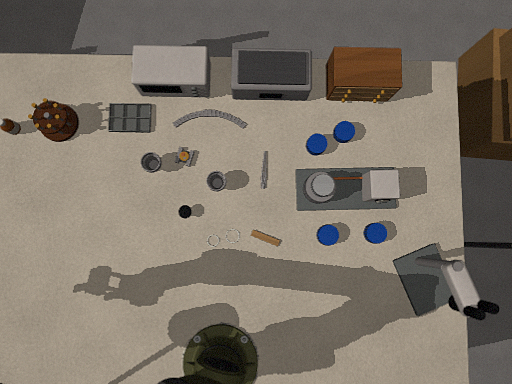

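The scene view shows the cups at (297,220) and (344,291) and the canister with its grey cap at (230,150). In the top view they are at (217,181), (151,162) and (320,186).

Possible mix-ups: the four blue caps at top (317,144), (344,131), (328,235) and (375,233), which are decoys, the loupe at (185,211) and the brass turret at (55,120). The cap I want is the grey one on the neck, and the cups are the two grey ones. Next is one close crop plus the measurements.

```bash
cat > h.py <<'E'
from cell import telemetry, cams, env
import cv2, numpy as np
from scipy.spatial.transform import Rotation as R
np.set_printoptions(precision=4,suppress=True)
def campose(n,o=None):
    c=cams.calibration(n)
    if n=="wrist":
        Rt=R.from_euler('xyz',o['tool_rot'],degrees=True).as_matrix();H=c['hand_eye']
        return c,Rt@H[:3,:3],Rt@H[:3,3]+o['tool_pos']
    return c,R.from_euler('xyz',c['rotation'],degrees=True).as_matrix(),np.array(c['origin'])
def ray(n,uv,o=None):
    c,Rm,t=campose(n,o)
    p=cv2.undistortPoints(np.array([[uv]],float),c['K'],c['dist'])[0,0]
    return t,Rm@np.array([p[0],p[1],1])
def onplane(n,uv,z,o=None):
    t,d=ray(n,uv,o);return t+d*(z-t[2])/d[2]
def proj(n,P,o=None):
    c,Rm,t=campose(n,o)
    q=(np.atleast_2d(P)-t)@Rm
    return cv2.projectPoints(q,np.zeros(3),np.zeros(3),c['K'],c['dist'])[0][:,0]
def cross(n1,uv1,n2,uv2):
    a,d=ray(n1,uv1);b,e=ray(n2,uv2)
    s=np.linalg.lstsq(np.c_[d,-e],b-a,rcond=None)[0]
    p,q=a+d*s[0],b+e*s[1];return (p+q)/2,np.linalg.norm(p-q)
E
python3 - <<'E'
from h import *
t=cv2.imread('pics/top0.png');s=cv2.imread('pics/scene0.png')
a=cv2.resize(t[125:225,130:410],None,fx=2.8,fy=2.8,interpolation=cv2.INTER_CUBIC)
b=cv2.resize(s[110:190,190:290],(375,300),interpolation=cv2.INTER_CUBIC)
c=cv2.resize(s[190:310,270:375],(262,300),interpolation=cv2.INTER_CUBIC)
m=np.zeros((580,784,3),np.uint8);m[:280]=a;m[280:,:375]=b;m[280:,400:662]=c
cv2.imwrite('pics/crop0.png',m)
for nm,uv,z in(("cupA",(217,181),.064),("cupB",(151,162),.064),("cap",(320,185),.128),("loupe",(185,211),.034),("holder",(185,156),.02),("tower",(381,185),.122)):print(nm,onplane("top",uv,z))
for nm,uv,z in(("cupA",(297,214),.064),("cupB",(344,287),.064),("cap",(228,132),.128)):print(nm,onplane("scene",uv,z))
E
```

```text
cupA [0.5387 0.0178 0.064 ]
cupB [0.593  0.2159 0.064 ]
cap [ 0.5236 -0.2796  0.128 ]
loupe [0.4498 0.1142 0.034 ]
holder [0.6205 0.1213 0.02  ]
tower [ 0.5269 -0.4563  0.122 ]
cupA [0.5394 0.0205 0.064 ]
cupB [0.5949 0.2192 0.064 ]
cap [ 0.5325 -0.2759  0.128 ]
```

View pics/crop0.png

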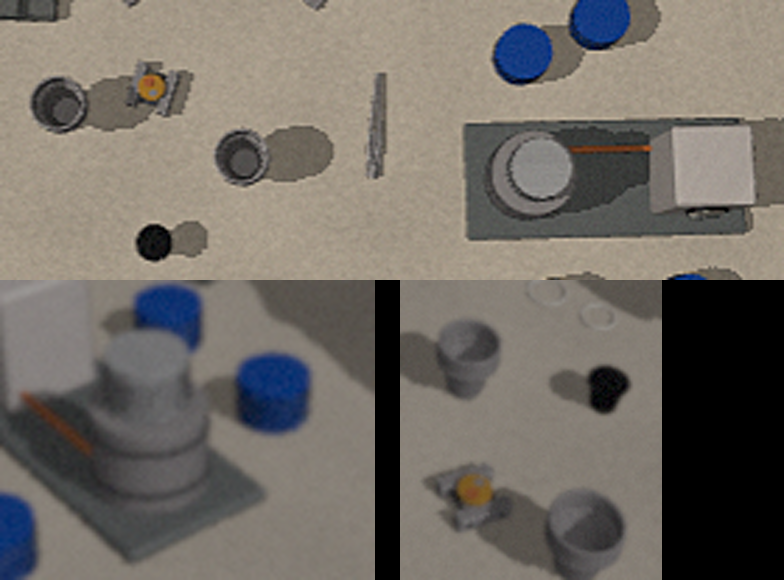

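The crop confirms the choice. Cup rims are at top (151.1,162.1) and (216.4,181.1), and the grey cap disc on the canister is at about (323.2,184.3). The blue caps stand free on the bench. I'll move towards cup B (the far one) and look from near.

Emit:
arm_command(series="0 0 0 0.124 0;0 0 0 0.124 0;0 0 0 0.124 0;0 0 0 0.124 0;0 0 0 0.124 0;0 0 0 0.124 0;0 0 0 0.124 0;0 0 0 0.124 0;-36 18.4 4 0 0;-36 18.4 4 0 0;-36 18.4 4 0 0;-36 18.4 4 0 0;-36 18.4 4 0 0;-36 18.4 4 0 0;-36 18.4 4 0 0;-36 18.4 4 0 0;-36 18.4 4 0 0;-36 18.4 4 0 0;-36 18.4 4 0 0;-36 18.4 4 0 0", squeeze=20)

```text
time_s: 1.77
tool_pos: [0.5045, 0.3003, 0.1742]
tool_rot: [-180.0, -0.0, 109.9]
force: [0.7, 1.1, -0.0]
grip_width: 0.0871
grasp_force: 0.0
```

Emit:
arm_command(series="-36 18.4 4 0 0;-36 18.4 4 0 0;-36 18.4 4 0 0;0 0 0 0 0;0 0 0 0 0")

```text
time_s: 2.18
tool_pos: [0.5936, 0.2155, 0.1616]
tool_rot: [-179.9, 0.1, 109.6]
force: [-0.6, 0.2, 0.1]
grip_width: 0.0868
grasp_force: 0.0
```

Run:
```python
from h import *
o=telemetry.get_obs();im=cams.read_camera("wrist");cv2.imwrite("pics/w1.png",im)
print(o['tool_pos'],o['tool_rot'],o['qpos'],proj("wrist",[.593,.216,.064],o))
```

```text
[0.5936 0.2155 0.1616] [-179.915     0.1046  109.5806] [-41.953   18.9636  24.2426  91.3055  -7.9747  71.5501   3.2451] [[253.3717 191.4297]]
```

View pics/w1.png

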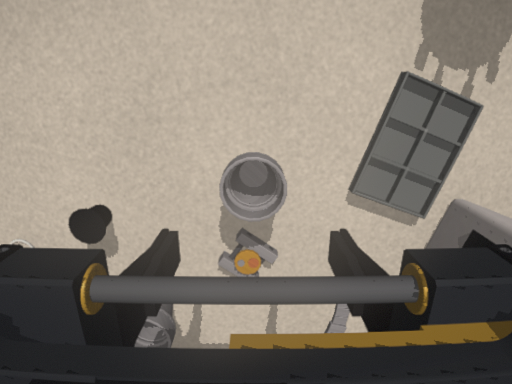

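The wrist view shows the cup rim centred at about (253,186), spanning 219–287 by 152–220. The holder is just below it at (247,260), and the loupe is at (90,222).

Run:
```python
from h import *
o=telemetry.get_obs()
im=cv2.imread("pics/w1.png");g=cv2.GaussianBlur(cv2.cvtColor(im,6),(5,5),0)
c=cv2.HoughCircles(g,cv2.HOUGH_GRADIENT,1,80,param1=80,param2=25,minRadius=28,maxRadius=42);print(c)
for uv in((253,186),(219,186),(287,186),(253,152),(253,220)):print(uv,onplane("wrist",uv,.064,o))
print(proj("wrist",o['tool_pos'],o))
```

```text
[[[252.5 186.5  30.2]]]
(253, 186) [0.5896 0.2236 0.064 ]
(219, 186) [0.5618 0.2136 0.064 ]
(287, 186) [0.6174 0.2336 0.064 ]
(253, 152) [0.5795 0.2517 0.064 ]
(253, 220) [0.6004 0.1935 0.064 ]
[[253.6974 244.033 ]]
```

The rim measures 59–62 mm against the 60 mm given, so cup B is at about (0.590,0.2225). I'll grip high on the collar, with the tips above the step so they clear the lower cup's rim when nesting.

Emit:
arm_command(series="6.8 -0.5 0 0 0;0 0 25 0 0;0 0 30 0 0;0 0 30 0 0;0 0 22 0 0;0 0 10.5 0 0;0 0 0 0 0;0 0 0 0 255;0 0 0 0 255;0 0 0 0 255;0 0 0 0 255;0 0 0 0 255;0 0 0 0 255", squeeze=25)

```text
time_s: 3.32
tool_pos: [0.59, 0.2256, 0.0461]
tool_rot: [179.9, -0.0, 109.9]
force: [-0.7, -1.2, 4.0]
grip_width: 0.059
grasp_force: 24.7
```

Emit:
arm_command(series="0 0 -15 0 255;0 0 -30 0 255;0 0 -35 0 255;0 0 -25 0 255;-20 -10 0 0 255;-35 -16.8 0 0 255;-35 -16.8 0 0 255;-35 -16.8 0 0 255;-35 -16.8 0 0 255;-35 -16.8 0 0 255;-32 -15 0 0 255;-17 -9 0 0 255;0 0 0 0 255;0 0 0 0 255;0 0 0 0 255")

```text
time_s: 4.57
tool_pos: [0.5619, -0.0429, 0.15]
tool_rot: [180.0, -0.1, 110.0]
force: [-0.1, 0.1, -1.3]
grip_width: 0.059
grasp_force: 24.7
```

Run:
```python
from h import *
o=telemetry.get_obs();im=cams.read_camera("wrist");cv2.imwrite("pics/w2.png",im)
print(o['tool_pos'],o['tool_rot'],o['grip_width'],proj("wrist",[.537,.023,.064],o))
```

```text
[ 0.5619 -0.0429  0.15  ] [179.9784  -0.0595 109.986 ] 0.058975479988861004 [[252.4825 110.3651]]
```

View pics/w2.png

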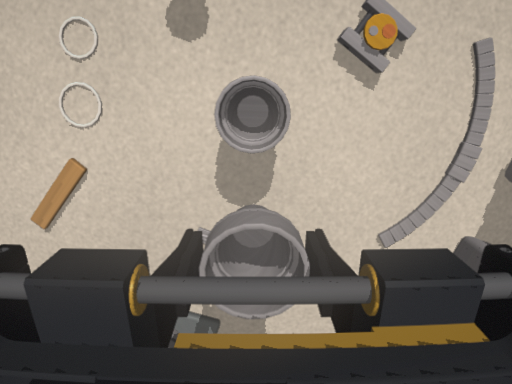

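Cup A's rim is centred at about (253,114), spanning 215–291 by 76–152. The held cup's rim spans x 200–309 and y about 208–317, and it sits level in the fingers.

Run:
```python
from h import *
o=telemetry.get_obs()
Rt=R.from_euler('xyz',o['tool_rot'],degrees=True).as_matrix()
def f(uv,z):
    p=onplane("wrist",uv,z,o);return p,(p-o['tool_pos'])@Rt*1000
for uv in((215,114),(291,114),(253,76),(253,152)):print(uv,*f(uv,.064))
for uv in((200,263),(309,263),(254,208),(254,317)):print(uv,*f(uv,.168))
```

```text
(215, 114) [0.5106 0.011  0.064 ] [ 67.6816 -29.9998  85.9388]
(291, 114) [0.566  0.0312 0.064 ] [67.6443 29.0066 85.949 ]
(253, 76) [0.5287 0.0475 0.064 ] [95.6979 -0.4645 85.9694]
(253, 152) [ 0.5485 -0.007   0.064 ] [37.7792 -0.5318 85.9166]
(200, 263) [ 0.5361 -0.0538  0.168 ] [ -1.85   -28.238  -18.1244]
(309, 263) [ 0.5899 -0.0342  0.168 ] [ -1.9006  29.0745 -18.1145]
(254, 208) [ 0.5522 -0.015   0.168 ] [ 29.0288   0.1584 -18.0913]
(254, 317) [ 0.5746 -0.0767  0.168 ] [-36.5659   0.1421 -18.1511]
```

Emit:
arm_command(series="20 -0.7 0 0 255;30 0 0 0 255;17.8 0 0 0 255;0 0 0 0 255;0 0 20 0 255;0 0 20 0 255;0 0 10 0 255;0 0 8 0 255;0 0 6 0 255;0 0 4 0 255;0 0 4 0 255;0 0 0 0 255;0 0 0 0 255")

```text
time_s: 5.7
tool_pos: [0.5408, 0.019, 0.0811]
tool_rot: [179.7, 0.1, 109.9]
force: [-1.2, -0.5, 10.6]
grip_width: 0.0591
grasp_force: 24.9
```

Emit:
arm_command(series="0 0 -5 0 255;-2.5 2 0 0 255;0 0 0 0 255;0 0 0 0 255")

```text
time_s: 6.03
tool_pos: [0.541, 0.0176, 0.083]
tool_rot: [180.0, 0.0, 109.9]
force: [-0.4, -0.4, -1.1]
grip_width: 0.0595
grasp_force: 24.8
```

Run:
```python
from h import *
o=telemetry.get_obs();a=cams.read_camera("wrist");b=cams.read_camera("scene")
print(o['tool_pos'],o['force'])
m=np.zeros((384,784,3),np.uint8);m[:,:400]=a[:,60:460];m[:,400:]=cv2.resize(b[172:268,250:346],(384,384),interpolation=cv2.INTER_CUBIC)
cv2.imwrite("pics/w3.png",m)
```

```text
[0.541  0.0176 0.083 ] [-0.4334 -0.4295 -1.0921]
```

View pics/w3.png

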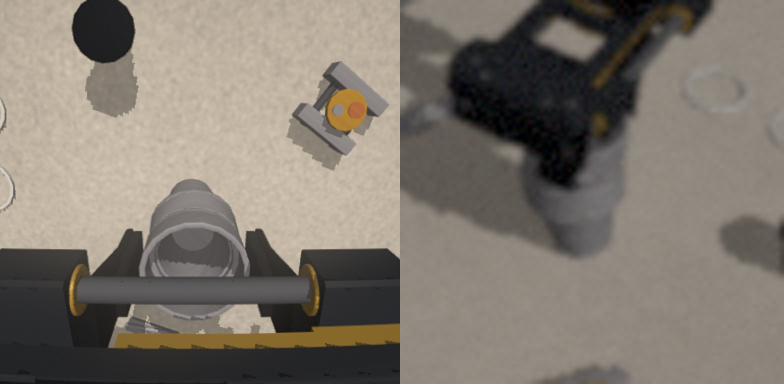

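The foot is inside the lower cup's mouth. The upper rim centre is at x≈194 and the lower collar centre at x≈194.5, so they line up across the fingers and nothing is touching now. I'll lower again slowly.

Emit:
arm_command(series="0 0 3 0 255;0 0 3 0 255;0 0 3 0 255;0 0 2 0 255;0 0 0 0 255;0 0 0 0 255")

```text
time_s: 6.63
tool_pos: [0.5466, 0.0179, 0.0789]
tool_rot: [179.3, 0.1, 109.9]
force: [-4.8, 0.2, 33.5]
grip_width: 0.0595
grasp_force: 25.0
```

The second stop came at about the same depth. In w2 the far edge I took for the held rim was its outer wall, and the real rim starts near row 222. So the held cup sits further towards −x in the hand than I assumed. I'll recompute.

Run:
```python
from h import *
o={'tool_pos':np.array([.5619,-.0429,.15]),'tool_rot':np.array([180,0,110.])}
Rt=R.from_euler('xyz',o['tool_rot'],degrees=True).as_matrix()
im=cv2.imread("pics/w2.png");print(cv2.cvtColor(im,6)[200:240:1,254])
for c in(0,-4,-7,-10):
    th=np.radians([0,180,90,-90])
    P=[o['tool_pos']+Rt@np.array([c+30*np.cos(t),30*np.sin(t),-18]) for t in th]
    print(c,proj("wrist",P,o).round(1).tolist())
cv2.imwrite("pics/w2c.png",cv2.resize(im[190:330,180:330],(750,600)[0:2] if 0 else (643,600),interpolation=cv2.INTER_CUBIC))
```

```text
[134 131 131 143 127 107 108 109 122 135 133 119 120 121 121 120 119 119
 120 122 122 123 124 136 158 156 147 139 128 111 100 100 101 100 101 102
 100 102 102 102]
0 [[253.9, 452.4], [254.1, 711.1], [-169.7, 114.7], [677.0, 114.2]]
-4 [[253.8, 423.2], [255.3, 2708.6], [-170.4, 60.7], [677.7, 60.2]]
-7 [[253.8, 398.4], [257.4, 6362.2], [-160.6, 24.3], [667.9, 23.8]]
-10 [[253.8, 370.9], [262.4, 14843.4], [-136.7, -3.2], [644.1, -3.7]]
```

View pics/w2c.png

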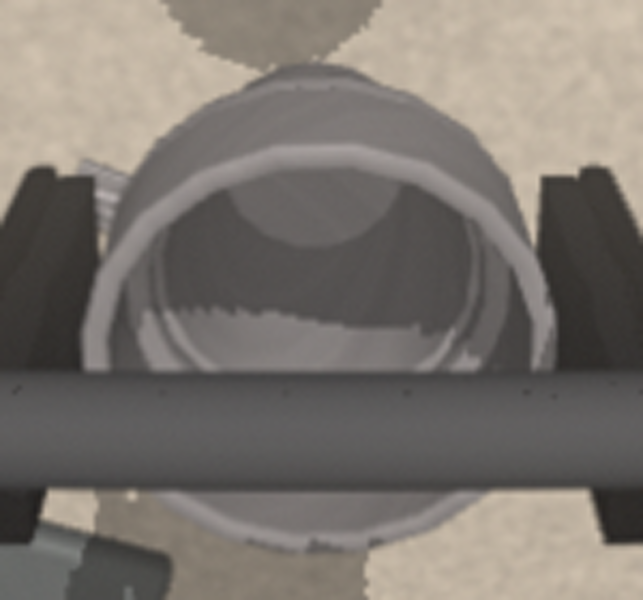

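Emit:
arm_command(series="0 0 -6 0 255;0 0 -6 0 255;0 0 -3 0 255;0 0 0 0 255;0 0 0 0 255")

```text
time_s: 7.05
tool_pos: [0.5402, 0.0178, 0.0864]
tool_rot: [-179.9, -0.0, 110.0]
force: [0.5, 0.0, -0.8]
grip_width: 0.0591
grasp_force: 24.7
```

The true held-cup centre is at about −7 mm in tool x. I'll back out and re-measure cup A, since it may have been nudged.

Emit:
arm_command(series="0 0 -35 0 255;0 0 -28 0 255;-35 0 0 0 255;-30 0 0 0 255;0 0 0 0 255;0 0 0 0 255;0 0 0 0 255")

```text
time_s: 7.63
tool_pos: [0.5622, -0.0431, 0.1489]
tool_rot: [-179.9, -0.1, 109.9]
force: [-0.0, 1.3, -1.7]
grip_width: 0.0596
grasp_force: 24.7
```

Run:
```python
from h import *
o=telemetry.get_obs();im=cams.read_camera("wrist");cv2.imwrite("pics/w4.png",im)
print(o['tool_pos'],o['tool_rot'])
b=cv2.resize(im[50:330,170:340],None,fx=2.14,fy=2.14,interpolation=cv2.INTER_CUBIC);cv2.imwrite("pics/w4c.png",b);print(b.shape)
```

```text
[ 0.5622 -0.0431  0.1489] [-179.8933   -0.0514  109.9131]
(599, 364, 3)
```

View pics/w4c.png

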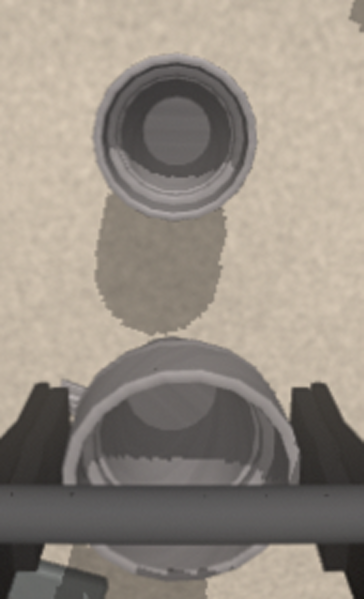

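Cup A's rim centre is at full-image (252,113.8), or tool x≈66.9, y≈−1.3. The held rim's centre is at x≈−7.5, y≈0.2. The shift is therefore +74.4, −1.5.

Emit:
arm_command(series="25 -1.5 0 0 255;30 0 0 0 255;19.4 0 0 0 255;0 0 0 0 255;0 0 20 0 255;0 0 20 0 255;0 0 10 0 255;0 0 8 0 255;0 0 6 0 255;0 0 4 0 255;0 0 2 0 255;0 0 2 0 255;0 0 0 0 255;0 0 0 0 255")

```text
time_s: 8.85
tool_pos: [0.5365, 0.0261, 0.0785]
tool_rot: [180.0, 0.0, 109.9]
force: [0.8, 0.5, -0.7]
grip_width: 0.0594
grasp_force: 24.7
```

Free this time. I'll go on down to home.

Emit:
arm_command(series="0 0 2 0 255;0 0 2 0 255;0 0 2 0 255;0 0 2 0 255;0 0 0 0 255;0 0 0 0 255")

```text
time_s: 9.35
tool_pos: [0.5367, 0.0266, 0.0704]
tool_rot: [179.9, -0.0, 110.0]
force: [0.2, 1.7, 1.5]
grip_width: 0.0595
grasp_force: 24.7
```

Emit:
arm_command(series="0 0 1.5 0 255;0 0 1.5 0 255;0 0 0 0 255;0 0 0 0 255")

```text
time_s: 9.68
tool_pos: [0.5387, 0.0269, 0.0691]
tool_rot: [179.7, 0.0, 110.0]
force: [1.2, 2.7, 8.5]
grip_width: 0.0594
grasp_force: 24.8
```

Contact came at the height expected for home. I'll release, raise and check.

Emit:
arm_command(series="0 0 -1.5 0 0;0 0 0 0 0;0 0 0 0 0;0 0 0 0 0;0 0 0 0 0;0 0 -20 0 0;0 0 -35 0 0;0 0 -35 0 0;0 0 -30 0 0;-35 0 0 0 0;-35 0 0 0 0;0 0 0 0 0;0 0 0 0 0")

```text
time_s: 10.77
tool_pos: [0.5599, -0.0427, 0.1884]
tool_rot: [-180.0, 0.1, 109.7]
force: [-0.1, 1.6, -0.4]
grip_width: 0.0874
grasp_force: 0.0
```

Run:
```python
from h import *
o=telemetry.get_obs();a=cams.read_camera("wrist");b=cams.read_camera("scene")
print(o['tool_pos'],o['tool_rot'],o['force'],o['qpos'])
cv2.imwrite("pics/w5.png",a)
m=np.zeros((480,800,3),np.uint8);m[:,:400]=cv2.resize(a[30:222,170:330],(400,480),interpolation=cv2.INTER_CUBIC);m[:,400:]=cv2.resize(b[172:268,255:335],(400,480),interpolation=cv2.INTER_CUBIC)
cv2.imwrite("pics/w5c.png",m)
```

```text
[ 0.5599 -0.0427  0.1884] [-179.9565    0.053   109.6504] [-0.1138  1.6278 -0.4362] [-28.409    9.4231  33.4696  99.7602  -5.3647  72.448   25.9776]
```

View pics/w5c.png

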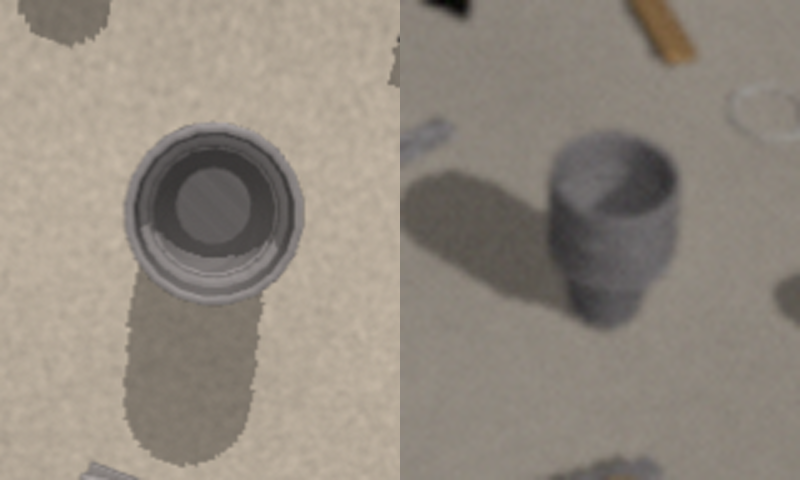

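Wrist view (left): the rims are concentric, with the upper rim at crop (215,213). The scene view shows one upright double cup, so the nest is home. Next I'll refine the cap from the stored pictures and go over to it.

Emit:
arm_command(series="0 0 0 0.122 0;0 0 0 0.122 0;0 0 0 0.122 0;0 0 0 0.122 0;0 0 0 0.122 0;0 0 0 0.122 0;0 0 0 0.122 0;-37.5 11.3 0 0 0;-37.5 11.3 0 0 0;-37.5 11.3 0 0 0;-37.5 11.3 0 0 0;-37.5 11.3 0 0 0;-37.5 11.3 0 0 0;-37.5 11.3 0 0 0;-37.5 11.3 0 0 0;0 0 0 0 0;0 0 0 0 0")

```text
time_s: 12.28
tool_pos: [0.4923, -0.3476, 0.188]
tool_rot: [-179.9, 0.0, 60.8]
force: [0.8, 1.3, 0.2]
grip_width: 0.0872
grasp_force: 0.0
```

Run:
```python
from h import *
o=telemetry.get_obs();a=cams.read_camera("wrist");cv2.imwrite("pics/w6.png",a)
print(o['tool_pos'],o['tool_rot'],o['qpos'],proj("wrist",[.526,-.285,.128],o))
g=cv2.GaussianBlur(cv2.cvtColor(a,6),(5,5),0)
print(cv2.HoughCircles(g,cv2.HOUGH_GRADIENT,1,10,param1=80,param2=25,minRadius=35,maxRadius=80))
```

```text
[ 0.4923 -0.3476  0.188 ] [-179.9416    0.0425   60.7702] [ -6.822   17.67    48.0886  94.3587 -13.5286  74.1087  14.4379] [[250.7935 111.8996]]
[[[250.5 114.5  53. ]
  [240.5 116.5  62.6]
  [259.5 119.5  62.7]
  [377.5  34.5  36. ]
  [442.5  93.5  38.8]
  [252.5 127.5  51.8]
  [250.5 104.5  58.1]
  [260.5 108.5  41.6]
  [238.5 103.5  38. ]]]
```

View pics/w6.png

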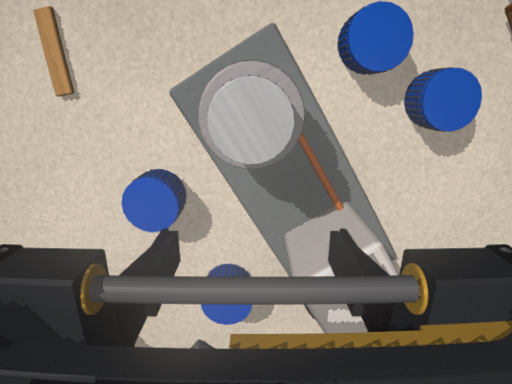

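The cap's top disc is centred at about (251,120), spanning 207–295 by 75–165, on the canister shoulder. The blue caps stand well away.

Run:
```python
from h import *
o=telemetry.get_obs()
Rt=R.from_euler('xyz',o['tool_rot'],degrees=True).as_matrix()
for uv in((207,120),(295,120),(251,75),(251,165)):
    p=onplane("wrist",uv,.128,o);print(p,(p-o['tool_pos'])@Rt*1000)
print(onplane("top",(323.2,184.3),.128),onplane("scene",(228.5,133),.128))
```

```text
[ 0.4977 -0.2722  0.128 ] [ 65.7134 -31.736   59.9677]
[ 0.5515 -0.3021  0.128 ] [65.6692 29.7586 59.8837]
[ 0.5392 -0.2611  0.128 ] [95.5207 -0.8923 59.9512]
[ 0.5089 -0.3153  0.128 ] [33.487  -1.0725 59.8982]
[ 0.5258 -0.2888  0.128 ] [ 0.5341 -0.271   0.128 ]
```

Emit:
arm_command(series="34 -1 0 0 0;30.6 0 0 0 0;0 0 25 0 0;0 0 30 0 0;0 0 25 0 0;0 0 14 0 0;0 0 0 0 0;0 0 0 0 255;0 0 0 0 255;0 0 0 0 255;0 0 0 0 255;0 0 0 0 255;0 0 0 0 255", squeeze=20)

```text
time_s: 13.42
tool_pos: [0.5244, -0.2893, 0.0956]
tool_rot: [179.9, -0.0, 61.0]
force: [-1.8, 1.2, 4.0]
grip_width: 0.0607
grasp_force: 19.9
```

Run:
```python
from h import *
o=telemetry.get_obs();print(o['tool_pos'],o['tool_rot'],o['force'],o['wrist_torque'],o['qpos'])
```

```text
[ 0.5244 -0.2893  0.0956] [179.9464  -0.0374  60.9967] [-1.8323  1.2304  4.0371] [0.0835 0.4333 0.0421] [-10.2515  21.8837  44.6938 100.7182 -16.9581  64.3017  10.818 ]
```

Emit:
arm_command(series="0 0 0 -0.06 255;0 0 0 -0.06 255;0 0 0 -0.06 255;0 0 0 -0.06 255")

```text
time_s: 13.75
tool_pos: [0.525, -0.2879, 0.0955]
tool_rot: [180.0, -0.1, 75.0]
force: [-0.9, 3.2, 5.0]
grip_width: 0.0605
grasp_force: 19.9
```

Run:
```python
from h import *
o=telemetry.get_obs();print(o['tool_pos'],o['tool_rot'],o['force'],o['wrist_torque'],o['effort'],o['qpos'])
```

```text
[ 0.525  -0.2879  0.0955] [179.9521  -0.128   74.9525] [-0.9201  3.2019  4.9581] [ 0.6892  0.3487 -0.0478] [  1.0157 -36.8363   9.1809 -26.4812   0.5771  -0.9864  -0.627 ] [ -8.2541  21.2053  41.971  100.6439 -15.7481  64.1269  23.6941]
```

Emit:
arm_command(series="0 0 0 0.06 255;0 0 0 0.06 255;0 0 0 0.06 255;0 0 0 0.06 255;0 0 0 0.06 255;0 0 0 0.06 255;0 0 0 0.06 255")

```text
time_s: 14.33
tool_pos: [0.5229, -0.2902, 0.0956]
tool_rot: [-180.0, 0.1, 50.6]
force: [-5.8, 1.0, 7.2]
grip_width: 0.0607
grasp_force: 20.1
```

Run:
```python
from h import *
o=telemetry.get_obs();print(o['tool_rot'],o['force'],o['wrist_torque'],o['effort'],o['qpos'][6])
```

```text
[-179.9576    0.0932   50.559 ] [-5.7579  0.9506  7.2201] [-0.0004  1.1351  0.7558] [ -0.7372 -35.7325   6.4809 -26.7997  -1.3543  -1.3775   0.0561] 1.221705073334522
```

Clockwise the wrist torque rises to 0.76 N m (the stop, with slip). Anticlockwise it stays near 0.05 over 14 degrees, so it's a normal thread. I'll turn about 62 degrees anticlockwise from the stop.

Emit:
arm_command(series="0 0 0 -0.09 255;0 0 0 -0.09 255;0 0 0 -0.09 255;0 0 0 -0.09 255;0 0 0 -0.09 255;0 0 0 -0.09 255;0 0 0 -0.09 255;0 0 0 -0.09 255;0 0 0 -0.09 255;0 0 0 -0.09 255;0 0 0 -0.09 255;0 0 0 -0.09 255;0 0 0 0 255")

```text
time_s: 15.42
tool_pos: [0.5236, -0.287, 0.0954]
tool_rot: [180.0, -0.2, 112.8]
force: [-3.9, 5.1, 7.1]
grip_width: 0.0604
grasp_force: 20.0
```

Run:
```python
from h import *
o=telemetry.get_obs();print(o['tool_pos'],o['tool_rot'],o['force'],o['wrist_torque'],o['qpos'][6])
```

```text
[ 0.5236 -0.287   0.0954] [179.9826  -0.2489 112.8237] [-3.9019  5.0748  7.0763] [ 1.0319  1.0699 -0.0712] 59.09085906142336
```

Emit:
arm_command(series="0 0 -2 0 255;0 0 -2 0 255;0 0 0 0 255", squeeze=25)

```text
time_s: 15.67
tool_pos: [0.5235, -0.2891, 0.0985]
tool_rot: [-180.0, -0.0, 112.5]
force: [-1.9, 1.0, 0.0]
grip_width: 0.0601
grasp_force: 25.0
```

It's rising with no resistance, so I'll lift it off. That's 111 mm more, for about 100 mm above the neck.

Emit:
arm_command(series="0 0 -3 0 255;0 0 -5 0 255;0 0 -6 0 255;0 0 -8 0 255;0 0 -12 0 255;0 0 -15 0 255;0 0 -15 0 255;0 0 -15 0 255;0 0 -15 0 255;0 0 -12 0 255;0 0 -5 0 255;0 0 0 0 255;0 0 0 0 255;0 0 0 0 255;0 0 0 0 255;0 0 0 0 255")

```text
time_s: 17.0
tool_pos: [0.5238, -0.2887, 0.2087]
tool_rot: [-179.9, -0.1, 112.6]
force: [0.1, -0.6, -1.8]
grip_width: 0.0601
grasp_force: 25.0
```

Run:
```python
from h import *
o=telemetry.get_obs();print(o['time_s'],o['tool_pos'],o['tool_rot'],o['force'],o['grip_width'],o['grasp_force'],np.abs(o['joint_velocities']).max())
b=cams.read_camera("scene");cv2.imwrite("pics/end.png",cv2.resize(b[60:270,150:350],(570,600),interpolation=cv2.INTER_CUBIC))
```

```text
17.0 [ 0.5238 -0.2887  0.2087] [-179.9373   -0.0574  112.5762] [ 0.1215 -0.5548 -1.7786] 0.06007984327417262 25.028283273513807 0.3230654614884717
```

Run:
```python
from h import *
a=cv2.imread("pics/end.png")
# grey-vs-bench check of the gap under the cap and of the nested cups, no view: compare nested-cup patch with earlier scene frame
t=cams.read_camera("top");t0=cv2.imread("pics/top0.png")
o=telemetry.get_obs()
for nm,P in(("cap top",[.524,-.288,.243]),("neck",[.524,-.288,.122]),("loupe",[.4498,.1142,.034]),("holder",[.6205,.1213,.02])):
    u,v=proj("top",P)[0].round().astype(int);print(nm,(u,v),np.abs(t[v-10:v+10,u-10:u+10].astype(int)-t0[v-10:v+10,u-10:u+10]).mean().round(1))
g=cv2.GaussianBlur(cv2.cvtColor(cv2.resize(t[140:220,180:260],None,fx=4,fy=4,interpolation=2),6),(5,5),0)
c=cv2.HoughCircles(g,cv2.HOUGH_GRADIENT,1,300,param1=80,param2=20,minRadius=30,maxRadius=52);print(c)
uv=c[0,0,:2]/4+[180,140];print(onplane("top",uv,.088))
```

```text
cap top (np.int64(330), np.int64(180)) 48.7
neck (np.int64(323), np.int64(185)) 63.8
loupe (np.int64(185), np.int64(211)) 8.6
holder (np.int64(185), np.int64(156)) 15.0
[[[145.5 165.5  40.1]]]
[0.5346 0.0179 0.088 ]
```

The cap is still in the fingers (60 mm width, 25 N grip), still and level, 113 mm up from where it sat. The cups are undisturbed, so I'm handing in.

```bash
python3 -c "
from cell import env
print(env.sign_off())"
```

```text
the job is handed in; nothing more can be done
None
```

The job is handed in, with no verdict reported back: the cups are nested upright on the bench and released, and the cap (normal thread, unscrewed anticlockwise) is held level about 10 cm above the neck.

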